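# Pop the touch-latch kitchen cupboard and swing it open

## Task

Open up the little cupboard with the blue door so the dry dishes can be put away: press its shut door in until the catch lets go, take the hand away so that the door springs ajar by itself, then push it wide open, about square to the cupboard, and let go, without using brute force. Leave the white-doored cupboard shut, and the soap bottle, bowl and glass where they are.

Things in the scene. Friction and masses are not known exactly. Their poses are not given: they have to be found in the camera images.
- blue_cupboard: fixed white cupboard with a blue handleless door, on the worktop; with the door 200 wide (y), 164 deep (x, door included), 200 high. Origin: centre of the underside of the carcass (the carcass is 140 deep, x from -70 to +70). Its -x side is the front, with the door; yaw as it stands. Inside, at the back, a low stack of bowls (fixed).
- blue_door (a joint): angle of the blue door (rad): 0 shut and latched, positive open (1.57 = square to the front, stop at 1.75), negative pressed in (stop at -0.042). Hinge upright, on the door's left (cupboard's +y) seen from the robot; free edge right (-y). Released, it springs to 0.35 to 0.5 and stays ajar, free edge 70 to 95 mm out. It does not latch again.
- blue_panel: the blue door panel, no handle: 198 wide, 190 high, 16 thick, top edge at 200 above the worktop. Origin on the hinge axis at worktop height; axes turn with the door: panel from y = 0 (hinge) to -200 (free edge), x = -16 (outer face) to 0 (inner face). Shut, the inner face is 8 in front of the carcass. Hook and plunger are on the inner side, below 115 high.
- blue_press (a point): where to press: centre of the grey 24 mm dot on the blue door's outer face, 165 from the hinge, 35 below the top edge (165 above the worktop); axes of the panel, press along +x. Pressing 4 mm or more here (3 to 4 N; hard stop at 7 mm) frees the catch; as the hand withdraws, a spring plunger pushes the door out to ajar.
- blue_hinge (a point): upper end of the blue door's upright hinge axis, 200 above the worktop, at the inner face of the door; axes of the cupboard. Once ajar the door turns on a damped, slightly stiff hinge (1 to 2 N at the free edge) and stays where it is left.
- white_cupboard: the neighbour: the same fixed cupboard with a white door, to be left shut. Origin and axes as for the blue one.
- white_door (a joint): angle of the white door (rad), 0 shut; as for the blue one. Must stay shut.
- soap: green soap bottle, diameter 60, height 170, loose, on the worktop to the left; origin: centre of its underside. Leave alone.
- bowl: white bowl, diameter 100, height 50, loose, on the worktop to the right; origin: centre of its underside. Leave alone.
- glass: green glass tumbler, diameter 68, height 85, loose, standing on top of the white cupboard; origin: centre of its underside. Leave alone.

How it is judged:
On the way, in this order (a step that is already met when the one before it is completed fails the run):
1. the blue door is pressed in past its catch (value of joint blue_door below -0.02 rad), for 0.02 s.
2. the blue door has sprung ajar by itself and the robot is off it (value of joint blue_door between 0.25 and 0.8 rad and contact force between each of the fingers, the arm and blue_panel below 0.2 N), for 0.2 s.
At the end, for the whole second after the job is handed in: The blue door stands still, open by more than 1.2 rad (69 degrees); the white door is shut (under 0.05 rad); soap bottle, bowl and glass stand upright within 30 mm of where they stood (value of joint blue_door above 1.2 rad and velocity of joint blue_door between -0.05 and 0.05 rad/s and value of joint white_door below 0.05 rad and distance of each of soap, bowl, glass from where it was at the start of the episode below 0.03 m and angle between each of soap, bowl, glass's own z axis and vertical below 0.2 rad); the robot touches nothing.
It fails at once if the white door was released or opened (value of joint white_door above 0.08 rad).
It fails at once if the soap bottle, the bowl or the glass was lifted, shoved (over 30 mm) or tipped (distance of any of soap, bowl, glass from where it was at the start of the episode above 0.03 m or angle between any of soap, bowl, glass's own z axis and vertical above 0.4 rad).
It fails at once if brute force was used on the blue door (over 40 N) (contact force between any of the fingers, the arm and blue_panel above 40 N).
It also fails if it takes over 54 s, if anything falls off the work surface, if the arm or the gripper's body presses on something with over 40 N, if the wrist force passes 120 N, or if a joint passes its speed limit or range.

## Robot

A 6-joint arm with a two-finger parallel gripper is mounted at the origin on the work surface. World frame = base frame: x ahead of the robot, y to its left, z up, the work surface at z = 0. Lengths are in m, angles in rad, forces in N, time in s.
With the tool pointing down it reaches from about 0.4 to 0.825 m from the base axis. Payload 7 kg.
Tool frame: the origin (TCP) lies on the centre line of the jaws, within the pads' length; the fingertips stand 22 mm ahead of it and the grasp point (between the pads) lies 3 mm ahead of it (arm.tcp_to_tips is the distance from the TCP to the fingertips, in m); z points along the fingers, y is the line along which they close (so a half turn about z gives the same grasp; the last joint's range is limited). The gripper opens to 88 mm and grips with 3 to 60 N. Pads are 19 mm wide; open, the fingers measure 130 mm over their backs; the gripper's body (78 mm by 193 mm) begins 47 mm behind the grasp point.
Start: joints at [-0.94, 0.359, 0.012, 0, -1.224, -0.288], TCP at [0.227, -0.636, 0.249] pointing down, gripper open.
Joint ranges: [-3.07, 3.07], [-1.43, 2.12], [-1.02, 1.25], [-3.03, 1.67], [-3.05, -0], [-3.03, 3.03]. Speed limits (rad/s): [2.39, 2.39, 3.01, 3.14, 3.14, 3.14].

## Interface

Orientations are given as [roll, pitch, yaw] about the fixed x, y, z axes, in that order (R = Rz(yaw) Ry(pitch) Rx(roll)).
In Python, from station import arm gives the robot as it stands.
- The arm moves only by the tool jog_arm, never from a script. Its argument "targets" is a list of rows, each an object of numbers: "dx", "dy", "dz": the shift along the tool's x, y, z in mm; "rx", "ry", "rz": the turn, a rotation vector about the tool's x, y, z in rad; "gripper": the closure, from 0 (fully open) to 1 (shut). In form: [{"dx": .., "dy": .., "dz": .., "rx": .., "ry": .., "rz": .., "gripper": ..}, ...]. A call has exactly 8 rows; each row is the pose to reach, as a shift and turn from the pose commanded when the call began, along the tool's axes at that moment; what a row does not reach only later rows make up. A row lasts 1/12 s, in which the tool goes at most 41.7 mm and 7.16 degrees, less where a joint would pass 70% of its speed; a pose out of reach is approached as far as the arm can. A call with a gripper value outside its range is refused whole. The fingers move at their own pace and stop on an object; "force" is the grip in N (left out, the last holds). Time passes only in rows, so rows that repeat a pose let the fingers close, or fill a call up. It gives the time, the measured TCP pose, the force, the opening and the grip force at its end, in the units of the state.
- arm.get_state(): the state, without advancing time (a new reading comes with each control period).
- arm.grab_frame(name): name is "side" or "top"; returns a dict with "frame" (384x512x3 uint8, red, green, blue), "z_map" (384x512 float32, m along the optical axis (not along the pixel's ray), 0 where there is no reading), "fx", "fy", "cx", "cy" (pixels), "view" (4x4, takes a point from world to camera coordinates). Camera axes: x right, y down, z forward; pixel columns grow to the right and rows downward; lengths in m; the calibration is good to about 2 mm. A picture is of the moment at which its call begins.
- arm.job_done(): hands the job in; it is judged then, once.
The state is a dict: "t": time; "q": joint angles; "qd": joint speeds; "joint_efforts": joint torques, N m; "eef_pos": TCP position; "ee_rot": TCP orientation; "force": force on the tool from outside, world axes, zero at the start; "moment": the same for the moment, N m; "width": finger opening in m; "gripper_force": force on a finger pad.
Only numpy, scipy, OpenCV 4.12 (cv2) and the standard library are available. Lean on these libraries where they do the work, as an engineer would, in place of code of your own. Each camera call takes 0.05 s, during which the arm holds its last target. There are 200 camera calls.

## Working session

There is one attempt and no reset: what is moved stays moved. The work goes in short steps, Python scripts to look and compute and a tool call to move; the robot and the scene stay as the last step left them, time stands still between calls to the robot, and variables do not carry over. Pictures are saved under pics/ and viewed, at most 10 in all, crops included, and the job is handed in when it is done.

Besides the shell and the picture viewer there is one more tool, called after "Emit:" by a JSON object that holds its "method" and its "body", one argument or row to a line. jog_arm: Moves the arm, as the interface text tells. Its arguments: {"type":"object","properties":{"targets":{"type":"array","items":{"type":"object","properties":{"dx":{"type":"number"},"dy":{"type":"number"},"dz":{"type":"number"},"rx":{"type":"number"},"ry":{"type":"number"},"rz":{"type":"number"},"gripper":{"type":"number"}}}},"force":{"type":"number"}},"required":["targets"]}

```bash
ls; mkdir -p pics; cat > h.py <<'E'
import numpy as np, cv2
from station import arm
def world(f,u,v):
    z=f["z_map"][v,u]; p=np.stack([(u-f["cx"])*z/f["fx"],(v-f["cy"])*z/f["fy"],z,np.ones_like(z)])
    return (np.linalg.inv(f["view"])@p)[:3]
E
python3 - <<'E'
from h import *
s=arm.get_state(); print({k:s[k] for k in("t","eef_pos","ee_rot","force","width")})
a=arm.grab_frame("side");b=arm.grab_frame("top")
np.savez("f.npz",**{n+k:f[k] for n,f in(("s",a),("t",b)) for k in f})
cv2.imwrite("pics/a.png",a["frame"][:,:,::-1]);cv2.imwrite("pics/b.png",b["frame"][:,:,::-1])
for f in(a,b): print(np.linalg.inv(f["view"])[:3].round(3))
E
```

```text
pics
{'t': 0.0, 'eef_pos': array([ 0.22670162, -0.6353208 ,  0.24762907]), 'ee_rot': array([ 3.13997623e+00, -1.25956697e-04, -2.79894858e+00]), 'force': array([-0.61607856, -0.00875739,  0.59412591]), 'width': 0.08710534386771943}
[[-0.918  0.376 -0.127  0.77 ]
 [ 0.397  0.872 -0.285  0.441]
 [ 0.004 -0.312 -0.95   1.526]]
[[-0.025 -0.988  0.151  0.359]
 [-1.     0.025 -0.002  0.028]
 [-0.002 -0.151 -0.989  1.639]]
```

View pics/a.png

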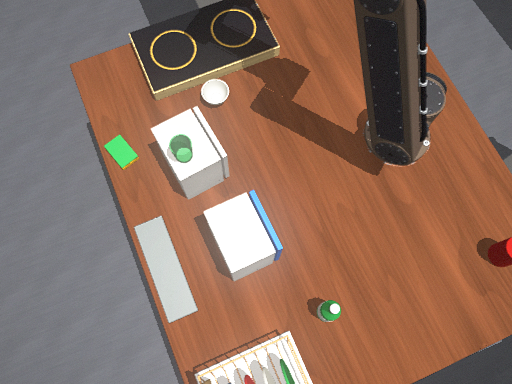

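View pics/b.png

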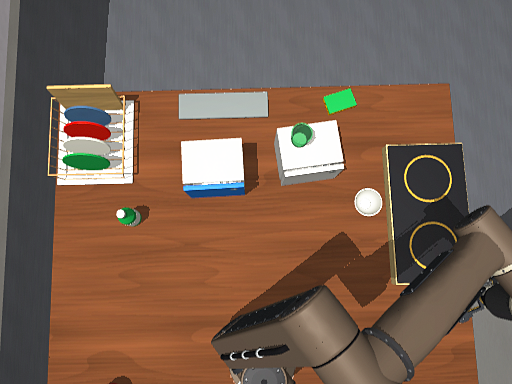

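The top view has the blue cupboard at about u 181–245, v 139–197 (front facing the robot) and the white one with the glass at u 276–344. The soap is at (127,216) and the bowl at (368,202). Next I'll measure the door.

```bash
python3 - <<'E'
from h import *
d=np.load("f.npz")
for n in "st":
    f={k[1:]:d[k] for k in d.files if k[0]==n}
    v,u=np.mgrid[0:384,0:512]; P=world(f,u.ravel(),v.ravel()); 
    hsv=cv2.cvtColor(f["frame"],cv2.COLOR_RGB2HSV).reshape(-1,3)
    R=(P[0]>.25)&(P[0]<.95)&(P[1]<.45)&(P[1]>-.4)
    blue=R&(hsv[:,0]>95)&(hsv[:,0]<125)&(hsv[:,1]>120)&(P[2]>.02)
    top=blue&(P[2]>.19)&(P[2]<.21)
    print(n,blue.sum(),top.sum())
    if top.sum()>4:
        Q=P[:2,top]; r=cv2.minAreaRect(Q.T.astype(np.float32)); print("doortop",np.round(cv2.boxPoints(r),4).tolist(),P[2,top].mean())
    fr=blue&(P[2]<.18)
    if fr.sum()>20:
        Q=P[:,fr]; c=np.polyfit(Q[1],Q[0],1); print("face x=a*y+b",c,"y",Q[1].min(),Q[1].max(),"z",Q[2].min(),Q[2].max())
    w=R&(hsv[:,1]<40)&(P[2]>.192)&(P[2]<.208)
    lab=cv2.connectedComponentsWithStats(w.reshape(384,512).astype(np.uint8))
    for i in range(1,lab[0]):
        m=(lab[1].ravel()==i)
        if m.sum()>200:
            print("roof",m.sum(),np.round(cv2.boxPoints(cv2.minAreaRect(P[:2,m].T.astype(np.float32))),3).tolist(),P[2,m].mean())
    for nm,m in(("soap",R&(hsv[:,0]>40)&(hsv[:,0]<90)&(P[1]>.2)&(P[2]>.05)),("bowl",R&(P[1]<-.2)&(P[2]>.03)&(P[2]<.06)&(hsv[:,1]<60)),("glass",R&(P[2]>.21)&(P[2]<.3)&(P[0]>.5))):
        if m.sum(): print(nm,np.median(P[:,m],1).round(3),m.sum())
E
```

```text
s 284 267
doortop [[0.5774999856948853, 0.2433999925851822], [0.5839999914169312, 0.046300001442432404], [0.5992000102996826, 0.046799998730421066], [0.5927000045776367, 0.24390000104904175]] 0.19894579220255668
roof 294 [[0.6140000224113464, -0.08500000089406967], [0.6359999775886536, -0.28299999237060547], [0.652999997138977, -0.2809999883174896], [0.6299999952316284, -0.08399999886751175]] 0.19912057237310207
roof 2146 [[0.6359999775886536, -0.0820000022649765], [0.6600000262260437, -0.2840000092983246], [0.800000011920929, -0.2680000066757202], [0.7760000228881836, -0.06599999964237213]] 0.19946069323462098
roof 3205 [[0.6000000238418579, 0.2460000067949295], [0.6069999933242798, 0.04399999976158142], [0.746999979019165, 0.04800000041723251], [0.7400000095367432, 0.25099998712539673]] 0.1992462207358819
soap [0.521 0.44  0.115] 136
bowl [ 0.544 -0.36   0.047] 82
glass [ 0.735 -0.152  0.258] 471
t 720 308
doortop [[0.5759000182151794, 0.2451999932527542], [0.5830000042915344, 0.048900000751018524], [0.5996999740600586, 0.0494999997317791], [0.5925999879837036, 0.24580000340938568]
[... 151 characters left out ...]
 2101 [[0.6359999775886536, -0.0820000022649765], [0.6600000262260437, -0.28200000524520874], [0.8009999990463257, -0.26499998569488525], [0.7770000100135803, -0.06499999761581421]] 0.1995495748099093
roof 2522 [[0.5989999771118164, 0.24699999392032623], [0.6060000061988831, 0.04699999839067459], [0.7490000128746033, 0.05299999937415123], [0.7419999837875366, 0.25200000405311584]] 0.19938335109562738
roof 300 [[0.6129999756813049, -0.0860000029206276], [0.6359999775886536, -0.28200000524520874], [0.652999997138977, -0.2800000011920929], [0.6299999952316284, -0.08399999886751175]] 0.19963111521147237
soap [0.507 0.439 0.113] 148
bowl [ 0.581 -0.355  0.045] 133
glass [ 0.747 -0.141  0.261] 326
```

Both cameras agree. The cupboard's yaw is about 0.034, the hinge is near (0.593, 0.246), and the press point is near (0.583, 0.080, 0.165). Both are within reach.

I'll press with the side of the closed, downward-pointing fingers, keeping the TCP at z≈0.175 so the body clears the top edge. First I'll turn the tool square to the door and move across.

Emit:
{"method": "jog_arm", "body": {
  "targets": [
    {"dx": -30, "dy": 20, "rz": 0.04, "gripper": 1},
    {"dx": -60, "dy": 45, "rz": 0.08, "gripper": 1},
    {"dx": -90, "dy": 75, "rz": 0.12, "gripper": 1},
    {"dx": -120, "dy": 105, "rz": 0.16, "gripper": 1},
    {"dx": -150, "dy": 135, "rz": 0.2, "gripper": 1},
    {"dx": -180, "dy": 165, "rz": 0.24, "gripper": 1},
    {"dx": -210, "dy": 195, "rz": 0.28, "gripper": 1},
    {"dx": -235, "dy": 225, "rz": 0.309, "gripper": 1}
  ],
  "force": 10
}}

```text
invalid input at $.targets[0]: expected keys dx, dy, dz, rx, ry, rz, gripper
```

Emit:
{"method": "jog_arm", "body": {
  "targets": [
    {"dx": -30, "dy": 20, "dz": 0, "rx": 0, "ry": 0, "rz": 0.04, "gripper": 1},
    {"dx": -60, "dy": 45, "dz": 0, "rx": 0, "ry": 0, "rz": 0.08, "gripper": 1},
    {"dx": -90, "dy": 75, "dz": 0, "rx": 0, "ry": 0, "rz": 0.12, "gripper": 1},
    {"dx": -120, "dy": 105, "dz": 0, "rx": 0, "ry": 0, "rz": 0.16, "gripper": 1},
    {"dx": -150, "dy": 135, "dz": 0, "rx": 0, "ry": 0, "rz": 0.2, "gripper": 1},
    {"dx": -180, "dy": 165, "dz": 0, "rx": 0, "ry": 0, "rz": 0.24, "gripper": 1},
    {"dx": -210, "dy": 195, "dz": 0, "rx": 0, "ry": 0, "rz": 0.28, "gripper": 1},
    {"dx": -235, "dy": 225, "dz": 0, "rx": 0, "ry": 0, "rz": 0.309, "gripper": 1}
  ],
  "force": 10
}}

```text
t: 0.77
eef_pos: [0.3727, -0.3441, 0.2483]
ee_rot: [3.141, -0.0, -3.11]
force: [0.6, 0.2, -0.0]
width: 0.0401
gripper_force: 0.0
```

Emit:
{"method": "jog_arm", "body": {
  "targets": [
    {"dx": -13, "dy": 35, "dz": 0, "rx": 0, "ry": 0, "rz": 0, "gripper": 1},
    {"dx": -26, "dy": 70, "dz": 0, "rx": 0, "ry": 0, "rz": 0, "gripper": 1},
    {"dx": -39, "dy": 105, "dz": 0, "rx": 0, "ry": 0, "rz": 0, "gripper": 1},
    {"dx": -52, "dy": 140, "dz": 0, "rx": 0, "ry": 0, "rz": 0, "gripper": 1},
    {"dx": -65, "dy": 175, "dz": 0, "rx": 0, "ry": 0, "rz": 0, "gripper": 1},
    {"dx": -78, "dy": 210, "dz": 0, "rx": 0, "ry": 0, "rz": 0, "gripper": 1},
    {"dx": -91, "dy": 245, "dz": 0, "rx": 0, "ry": 0, "rz": 0, "gripper": 1},
    {"dx": -104, "dy": 280, "dz": 0, "rx": 0, "ry": 0, "rz": 0, "gripper": 1}
  ]
}}

```text
t: 1.43
eef_pos: [0.4665, -0.0607, 0.2486]
ee_rot: [3.141, 0.0, -3.108]
force: [1.1, -0.8, -0.7]
width: 0.0001
gripper_force: 0.0
```

Emit:
{"method": "jog_arm", "body": {
  "targets": [
    {"dx": -8, "dy": 25, "dz": 5, "rx": 0, "ry": 0, "rz": 0, "gripper": 1},
    {"dx": -16, "dy": 50, "dz": 15, "rx": 0, "ry": 0, "rz": 0, "gripper": 1},
    {"dx": -24, "dy": 75, "dz": 25, "rx": 0, "ry": 0, "rz": 0, "gripper": 1},
    {"dx": -32, "dy": 100, "dz": 35, "rx": 0, "ry": 0, "rz": 0, "gripper": 1},
    {"dx": -40, "dy": 120, "dz": 50, "rx": 0, "ry": 0, "rz": 0, "gripper": 1},
    {"dx": -48, "dy": 135, "dz": 62, "rx": 0, "ry": 0, "rz": 0, "gripper": 1},
    {"dx": -52, "dy": 139, "dz": 72, "rx": 0, "ry": 0, "rz": 0, "gripper": 1},
    {"dx": -52, "dy": 139, "dz": 72, "rx": 0, "ry": 0, "rz": 0, "gripper": 1}
  ]
}}

```text
t: 2.1
eef_pos: [0.5132, 0.0786, 0.1741]
ee_rot: [-3.14, -0.004, -3.107]
force: [-0.9, -0.2, -0.8]
width: 0.0005
gripper_force: 0.0
```

```bash
python3 - <<'E'
from h import *
s=arm.get_state(); print(s["t"],s["eef_pos"],s["ee_rot"],s["force"])
a=arm.grab_frame("side");b=arm.grab_frame("top")
im=np.hstack([cv2.resize(a["frame"][120:300,150:350],(400,360)),cv2.resize(b["frame"][110:290,150:350],(400,360))])
cv2.imwrite("pics/c.png",im[:,:,::-1])
E
```

```text
2.1 [0.5131938  0.0785871  0.17409795] [-3.14013896 -0.00374573 -3.1067773 ] [-0.87690019 -0.20669466 -0.84441241]
```

View pics/c.png

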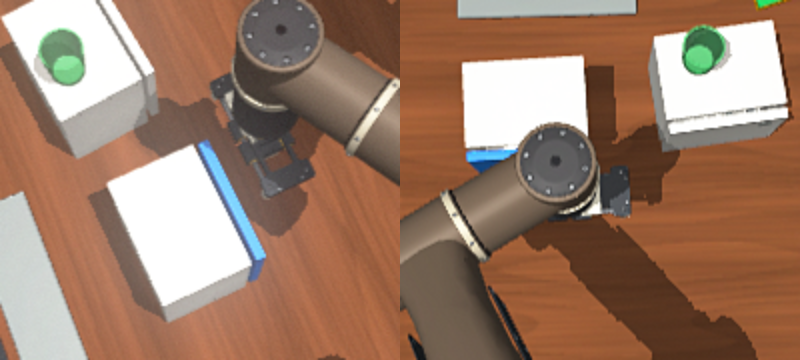

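The fingers stand in front of the blue door near its free edge, with the body clear of everything. I'll approach to just short of contact, then press slowly.

Emit:
{"method": "jog_arm", "body": {
  "targets": [
    {"dx": -15, "dy": 0, "dz": 0, "rx": 0, "ry": 0, "rz": 0, "gripper": 1},
    {"dx": -30, "dy": 0, "dz": 0, "rx": 0, "ry": 0, "rz": 0, "gripper": 1},
    {"dx": -40, "dy": 0, "dz": 0, "rx": 0, "ry": 0, "rz": 0, "gripper": 1},
    {"dx": -46, "dy": 0, "dz": 0, "rx": 0, "ry": 0, "rz": 0, "gripper": 1},
    {"dx": -50, "dy": 0, "dz": 0, "rx": 0, "ry": 0, "rz": 0, "gripper": 1},
    {"dx": -52, "dy": 0, "dz": 0, "rx": 0, "ry": 0, "rz": 0, "gripper": 1},
    {"dx": -53, "dy": 0, "dz": 0, "rx": 0, "ry": 0, "rz": 0, "gripper": 1},
    {"dx": -53, "dy": 0, "dz": 0, "rx": 0, "ry": 0, "rz": 0, "gripper": 1}
  ]
}}

```text
t: 2.87
eef_pos: [0.5666, 0.0797, 0.1766]
ee_rot: [-3.142, -0.0, -3.108]
force: [-0.6, 0.1, -0.4]
width: 0.0007
gripper_force: 0.0
```

Emit:
{"method": "jog_arm", "body": {
  "targets": [
    {"dx": -1, "dy": 0, "dz": 0, "rx": 0, "ry": 0, "rz": 0, "gripper": 1},
    {"dx": -2, "dy": 0, "dz": 0, "rx": 0, "ry": 0, "rz": 0, "gripper": 1},
    {"dx": -3, "dy": 0, "dz": 0, "rx": 0, "ry": 0, "rz": 0, "gripper": 1},
    {"dx": -4, "dy": 0, "dz": 0, "rx": 0, "ry": 0, "rz": 0, "gripper": 1},
    {"dx": -5, "dy": 0, "dz": 0, "rx": 0, "ry": 0, "rz": 0, "gripper": 1},
    {"dx": -6, "dy": 0, "dz": 0, "rx": 0, "ry": 0, "rz": 0, "gripper": 1},
    {"dx": -6, "dy": 0, "dz": 0, "rx": 0, "ry": 0, "rz": 0, "gripper": 1},
    {"dx": -6, "dy": 0, "dz": 0, "rx": 0, "ry": 0, "rz": 0, "gripper": 1}
  ]
}}

```text
t: 3.53
eef_pos: [0.5724, 0.0801, 0.1765]
ee_rot: [-3.141, -0.001, -3.108]
force: [-5.0, 0.3, 3.4]
width: 0.0005
gripper_force: 2.3
```

Contact: Fx is about -4.5 N. I'll press on in small steps.

Emit:
{"method": "jog_arm", "body": {
  "targets": [
    {"dx": -0.5, "dy": 0, "dz": 0, "rx": 0, "ry": 0, "rz": 0, "gripper": 1},
    {"dx": -1, "dy": 0, "dz": 0, "rx": 0, "ry": 0, "rz": 0, "gripper": 1},
    {"dx": -1.5, "dy": 0, "dz": 0, "rx": 0, "ry": 0, "rz": 0, "gripper": 1},
    {"dx": -2, "dy": 0, "dz": 0, "rx": 0, "ry": 0, "rz": 0, "gripper": 1},
    {"dx": -2.5, "dy": 0, "dz": 0, "rx": 0, "ry": 0, "rz": 0, "gripper": 1},
    {"dx": -2.5, "dy": 0, "dz": 0, "rx": 0, "ry": 0, "rz": 0, "gripper": 1},
    {"dx": -2.5, "dy": 0, "dz": 0, "rx": 0, "ry": 0, "rz": 0, "gripper": 1},
    {"dx": -2.5, "dy": 0, "dz": 0, "rx": 0, "ry": 0, "rz": 0, "gripper": 1}
  ]
}}

```text
t: 4.2
eef_pos: [0.575, 0.0799, 0.1765]
ee_rot: [-3.141, -0.001, -3.108]
force: [-5.7, -1.1, 2.4]
width: 0.0006
gripper_force: 2.5
```

Emit:
{"method": "jog_arm", "body": {
  "targets": [
    {"dx": -0.5, "dy": 0, "dz": 0, "rx": 0, "ry": 0, "rz": 0, "gripper": 1},
    {"dx": -1, "dy": 0, "dz": 0, "rx": 0, "ry": 0, "rz": 0, "gripper": 1},
    {"dx": -1.5, "dy": 0, "dz": 0, "rx": 0, "ry": 0, "rz": 0, "gripper": 1},
    {"dx": -1.5, "dy": 0, "dz": 0, "rx": 0, "ry": 0, "rz": 0, "gripper": 1},
    {"dx": -1.5, "dy": 0, "dz": 0, "rx": 0, "ry": 0, "rz": 0, "gripper": 1},
    {"dx": -1.5, "dy": 0, "dz": 0, "rx": 0, "ry": 0, "rz": 0, "gripper": 1},
    {"dx": -1.5, "dy": 0, "dz": 0, "rx": 0, "ry": 0, "rz": 0, "gripper": 1},
    {"dx": -1.5, "dy": 0, "dz": 0, "rx": 0, "ry": 0, "rz": 0, "gripper": 1}
  ]
}}

```text
t: 4.87
eef_pos: [0.5767, 0.0801, 0.1764]
ee_rot: [-3.141, -0.0, -3.108]
force: [-3.6, -3.2, 0.5]
width: 0.0001
gripper_force: 1.8
```

Emit:
{"method": "jog_arm", "body": {
  "targets": [
    {"dx": -0.5, "dy": 0, "dz": 0, "rx": 0, "ry": 0, "rz": 0, "gripper": 1},
    {"dx": -1, "dy": 0, "dz": 0, "rx": 0, "ry": 0, "rz": 0, "gripper": 1},
    {"dx": -1, "dy": 0, "dz": 0, "rx": 0, "ry": 0, "rz": 0, "gripper": 1},
    {"dx": -1, "dy": 0, "dz": 0, "rx": 0, "ry": 0, "rz": 0, "gripper": 1},
    {"dx": -1, "dy": 0, "dz": 0, "rx": 0, "ry": 0, "rz": 0, "gripper": 1},
    {"dx": -1, "dy": 0, "dz": 0, "rx": 0, "ry": 0, "rz": 0, "gripper": 1},
    {"dx": -1, "dy": 0, "dz": 0, "rx": 0, "ry": 0, "rz": 0, "gripper": 1},
    {"dx": -1, "dy": 0, "dz": 0, "rx": 0, "ry": 0, "rz": 0, "gripper": 1}
  ]
}}

```text
t: 5.53
eef_pos: [0.5777, 0.0802, 0.1764]
ee_rot: [-3.142, -0.0, -3.108]
force: [-4.1, -3.3, -0.8]
width: 0.0002
gripper_force: 2.0
```

The fingers have gone at least 5 mm past contact, which is past the catch, and the hard stop hasn't been reached. I'll withdraw straight back.

Emit:
{"method": "jog_arm", "body": {
  "targets": [
    {"dx": 15, "dy": 0, "dz": 0, "rx": 0, "ry": 0, "rz": 0, "gripper": 1},
    {"dx": 40, "dy": 0, "dz": 0, "rx": 0, "ry": 0, "rz": 0, "gripper": 1},
    {"dx": 70, "dy": 0, "dz": 0, "rx": 0, "ry": 0, "rz": 0, "gripper": 1},
    {"dx": 100, "dy": 0, "dz": 0, "rx": 0, "ry": 0, "rz": 0, "gripper": 1},
    {"dx": 125, "dy": 0, "dz": 0, "rx": 0, "ry": 0, "rz": 0, "gripper": 1},
    {"dx": 135, "dy": 0, "dz": 0, "rx": 0, "ry": 0, "rz": 0, "gripper": 1},
    {"dx": 140, "dy": 0, "dz": 0, "rx": 0, "ry": 0, "rz": 0, "gripper": 1},
    {"dx": 140, "dy": 0, "dz": 0, "rx": 0, "ry": 0, "rz": 0, "gripper": 1}
  ]
}}

```text
t: 6.2
eef_pos: [0.4386, 0.0765, 0.1775]
ee_rot: [3.14, 0.003, -3.107]
force: [1.0, -0.2, 0.0]
width: 0.0004
gripper_force: 0.0
```

Emit:
{"method": "jog_arm", "body": {
  "targets": [
    {"dx": 0, "dy": -15, "dz": 0, "rx": 0, "ry": 0, "rz": 0, "gripper": 1},
    {"dx": 0, "dy": -40, "dz": 0, "rx": 0, "ry": 0, "rz": 0, "gripper": 1},
    {"dx": 0, "dy": -70, "dz": 0, "rx": 0, "ry": 0, "rz": 0, "gripper": 1},
    {"dx": 0, "dy": -90, "dz": 0, "rx": 0, "ry": 0, "rz": 0, "gripper": 1},
    {"dx": 0, "dy": -100, "dz": 0, "rx": 0, "ry": 0, "rz": 0, "gripper": 1},
    {"dx": 0, "dy": -105, "dz": 0, "rx": 0, "ry": 0, "rz": 0, "gripper": 1},
    {"dx": 0, "dy": -105, "dz": 0, "rx": 0, "ry": 0, "rz": 0, "gripper": 1},
    {"dx": 0, "dy": -105, "dz": 0, "rx": 0, "ry": 0, "rz": 0, "gripper": 1}
  ]
}}

```text
t: 6.87
eef_pos: [0.4422, -0.029, 0.1765]
ee_rot: [3.142, 0.0, -3.108]
force: [-0.1, 1.3, -0.1]
width: 0.0005
gripper_force: 0.0
```

```bash
cat >> h.py <<'E'
def look(fn):
    s=arm.get_state(); print(s["t"],s["eef_pos"].round(4),s["ee_rot"].round(3),s["force"].round(1))
    F=[arm.grab_frame(n) for n in("side","top")]
    im=np.hstack([cv2.resize(F[0]["frame"][120:300,150:350],(400,360)),cv2.resize(F[1]["frame"][110:290,150:350],(400,360))])
    cv2.imwrite(fn,im[:,:,::-1])
    for f in F:
        v,u=np.mgrid[0:384,0:512]; P=world(f,u.ravel(),v.ravel()); hsv=cv2.cvtColor(f["frame"],cv2.COLOR_RGB2HSV).reshape(-1,3)
        m=(hsv[:,0]>95)&(hsv[:,0]<125)&(hsv[:,1]>120)&(P[2]>.185)&(P[2]<.21)&(P[0]>.3)&(P[0]<.7)&(P[1]>0)&(P[1]<.32)
        if m.sum()>10:
            b=cv2.boxPoints(cv2.minAreaRect(P[:2,m].T.astype(np.float32))); print(m.sum(),np.round(b,3).tolist())
E
python3 -c "
from h import *
look('pics/d.png')"
```

```text
6.8667 [ 0.4422 -0.029   0.1765] [ 3.142  0.    -3.108] [-0.1  1.3 -0.1]
341 [[0.5049999952316284, 0.06700000166893005], [0.5199999809265137, 0.061000000685453415], [0.5920000076293945, 0.24400000274181366], [0.5770000219345093, 0.25]]
317 [[0.5040000081062317, 0.06800000369548798], [0.5199999809265137, 0.06199999898672104], [0.5920000076293945, 0.2460000067949295], [0.5770000219345093, 0.25200000405311584]]
```

View pics/d.png

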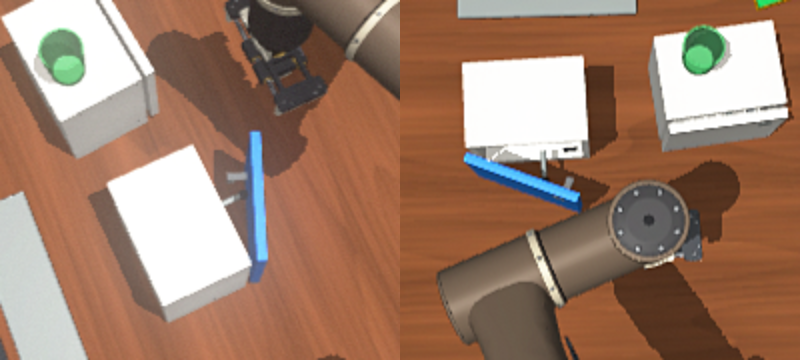

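The door stands ajar at about 0.41 rad with its free inner corner at (0.520, 0.061). The hand is clear. Next I'll go around the free edge and into the gap, above the hook.

Emit:
{"method": "jog_arm", "body": {
  "targets": [
    {"dx": -30, "dy": 0, "dz": 0, "rx": 0, "ry": 0, "rz": 0, "gripper": 1},
    {"dx": -65, "dy": 0, "dz": 0, "rx": 0, "ry": 0, "rz": 0, "gripper": 1},
    {"dx": -100, "dy": 0, "dz": 0, "rx": 0, "ry": 0, "rz": 0, "gripper": 1},
    {"dx": -120, "dy": 5, "dz": 0, "rx": 0, "ry": 0, "rz": 0, "gripper": 1},
    {"dx": -121, "dy": 25, "dz": 0, "rx": 0, "ry": 0, "rz": 0, "gripper": 1},
    {"dx": -121, "dy": 50, "dz": 0, "rx": 0, "ry": 0, "rz": 0, "gripper": 1},
    {"dx": -121, "dy": 72, "dz": 0, "rx": 0, "ry": 0, "rz": 0, "gripper": 1},
    {"dx": -121, "dy": 80, "dz": 0, "rx": 0, "ry": 0, "rz": 0, "gripper": 1}
  ]
}}

```text
t: 7.63
eef_pos: [0.56, 0.0577, 0.1763]
ee_rot: [3.141, 0.0, -3.106]
force: [0.5, -0.8, 0.6]
width: 0.0006
gripper_force: 0.0
```

Emit:
{"method": "jog_arm", "body": {
  "targets": [
    {"dx": 6, "dy": 10, "dz": 0, "rx": 0, "ry": 0, "rz": 0, "gripper": 1},
    {"dx": 12, "dy": 20, "dz": 0, "rx": 0, "ry": 0, "rz": 0, "gripper": 1},
    {"dx": 19, "dy": 30, "dz": 0, "rx": 0, "ry": 0, "rz": 0, "gripper": 1},
    {"dx": 25, "dy": 34, "dz": 0, "rx": 0, "ry": 0, "rz": 0, "gripper": 1},
    {"dx": 32, "dy": 38, "dz": 0, "rx": 0, "ry": 0, "rz": 0, "gripper": 1},
    {"dx": 39, "dy": 41, "dz": 0, "rx": 0, "ry": 0, "rz": 0, "gripper": 1},
    {"dx": 47, "dy": 45, "dz": 0, "rx": 0, "ry": 0, "rz": 0, "gripper": 1},
    {"dx": 55, "dy": 50, "dz": 0, "rx": 0, "ry": 0, "rz": 0, "gripper": 1}
  ]
}}

```text
t: 8.3
eef_pos: [0.5023, 0.1027, 0.1768]
ee_rot: [3.141, 0.0, -3.108]
force: [-0.5, 0.2, 0.6]
width: 0.0006
gripper_force: 0.3
```

Emit:
{"method": "jog_arm", "body": {
  "targets": [
    {"dx": 8, "dy": 7, "dz": 0, "rx": 0, "ry": 0, "rz": 0, "gripper": 1},
    {"dx": 16, "dy": 14, "dz": 0, "rx": 0, "ry": 0, "rz": 0, "gripper": 1},
    {"dx": 24, "dy": 21, "dz": 0, "rx": 0, "ry": 0, "rz": 0, "gripper": 1},
    {"dx": 31, "dy": 28, "dz": 0, "rx": 0, "ry": 0, "rz": 0, "gripper": 1},
    {"dx": 37, "dy": 36, "dz": 0, "rx": 0, "ry": 0, "rz": 0, "gripper": 1},
    {"dx": 43, "dy": 45, "dz": 0, "rx": 0, "ry": 0, "rz": 0, "gripper": 1},
    {"dx": 49, "dy": 54, "dz": 0, "rx": 0, "ry": 0, "rz": 0, "gripper": 1},
    {"dx": 54, "dy": 63, "dz": 0, "rx": 0, "ry": 0, "rz": 0, "gripper": 1}
  ]
}}

```text
t: 8.97
eef_pos: [0.4463, 0.1648, 0.1766]
ee_rot: [-3.142, -0.0, -3.108]
force: [1.1, -0.1, -0.2]
width: 0.0002
gripper_force: 0.3
```

```bash
python3 -c "
from h import *
look('pics/e.png')"
```

```text
8.9667 [0.4463 0.1648 0.1766] [-3.142 -0.    -3.108] [ 1.1 -0.1 -0.2]
270 [[0.41600000858306885, 0.1979999989271164], [0.421999990940094, 0.18299999833106995], [0.5910000205039978, 0.24400000274181366], [0.5849999785423279, 0.2590000033378601]]
69 [[0.4000000059604645, 0.19499999284744263], [0.4050000011920929, 0.1809999942779541], [0.5889999866485596, 0.24500000476837158], [0.5839999914169312, 0.25999999046325684]]
```

View pics/e.png

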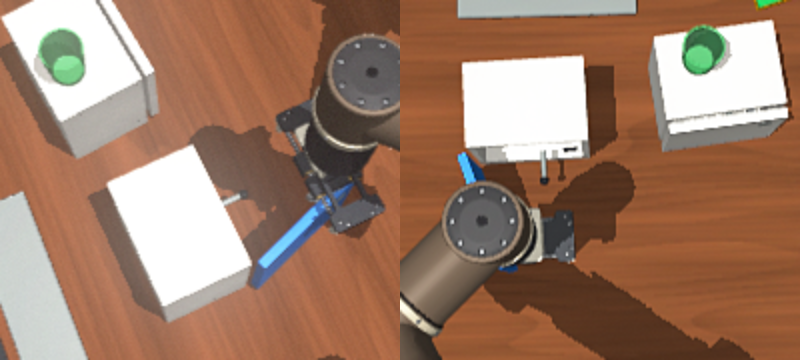

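The door follows the fingers and is now at about 1.27 rad. I'll push it to square and then back away.

Emit:
{"method": "jog_arm", "body": {
  "targets": [
    {"dx": 3, "dy": 7, "dz": 0, "rx": 0, "ry": 0, "rz": 0, "gripper": 1},
    {"dx": 6, "dy": 14, "dz": 0, "rx": 0, "ry": 0, "rz": 0, "gripper": 1},
    {"dx": 9, "dy": 22, "dz": 0, "rx": 0, "ry": 0, "rz": 0, "gripper": 1},
    {"dx": 12, "dy": 30, "dz": 0, "rx": 0, "ry": 0, "rz": 0, "gripper": 1},
    {"dx": 13, "dy": 37, "dz": 0, "rx": 0, "ry": 0, "rz": 0, "gripper": 1},
    {"dx": 14, "dy": 43, "dz": 0, "rx": 0, "ry": 0, "rz": 0, "gripper": 1},
    {"dx": 14, "dy": 47, "dz": 0, "rx": 0, "ry": 0, "rz": 0, "gripper": 1},
    {"dx": 14, "dy": 47, "dz": 0, "rx": 0, "ry": 0, "rz": 0, "gripper": 1}
  ]
}}

```text
t: 9.73
eef_pos: [0.4314, 0.2113, 0.1765]
ee_rot: [3.142, 0.0, -3.107]
force: [0.7, 0.1, 0.2]
width: 0.0007
gripper_force: 0.0
```

Emit:
{"method": "jog_arm", "body": {
  "targets": [
    {"dx": 0, "dy": -10, "dz": 0, "rx": 0, "ry": 0, "rz": 0, "gripper": 1},
    {"dx": 0, "dy": -30, "dz": 0, "rx": 0, "ry": 0, "rz": 0, "gripper": 1},
    {"dx": 0, "dy": -60, "dz": 0, "rx": 0, "ry": 0, "rz": 0, "gripper": 1},
    {"dx": 0, "dy": -90, "dz": -10, "rx": 0, "ry": 0, "rz": 0, "gripper": 1},
    {"dx": 0, "dy": -120, "dz": -30, "rx": 0, "ry": 0, "rz": 0, "gripper": 1},
    {"dx": 0, "dy": -150, "dz": -50, "rx": 0, "ry": 0, "rz": 0, "gripper": 1},
    {"dx": 0, "dy": -170, "dz": -60, "rx": 0, "ry": 0, "rz": 0, "gripper": 1},
    {"dx": 0, "dy": -170, "dz": -60, "rx": 0, "ry": 0, "rz": 0, "gripper": 1}
  ]
}}

```text
t: 10.4
eef_pos: [0.4376, 0.0375, 0.239]
ee_rot: [3.141, 0.003, -3.11]
force: [0.2, -0.3, 0.4]
width: 0.0006
gripper_force: 0.0
```

```bash
python3 -c "
from h import *
look('pics/f.png')"
```

```text
10.4 [0.4376 0.0375 0.239 ] [ 3.141e+00  3.000e-03 -3.110e+00] [ 0.2 -0.3  0.4]
380 [[0.39500001072883606, 0.24799999594688416], [0.3959999978542328, 0.23100000619888306], [0.5920000076293945, 0.24500000476837158], [0.5899999737739563, 0.2619999945163727]]
255 [[0.4230000078678131, 0.25], [0.42399999499320984, 0.23399999737739563], [0.5910000205039978, 0.2460000067949295], [0.5889999866485596, 0.2630000114440918]]
```

View pics/f.png

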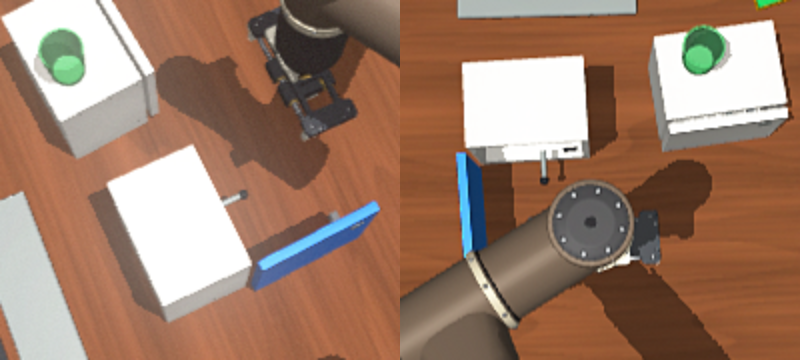

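The door stands at about 1.53 rad, the hand is clear, and the white cupboard and glass haven't moved. I'll hand the job in.

```bash
python3 -c "
from station import arm
print(arm.job_done())"
```

```text
the job is handed in; nothing more can be done
None
```

The blue door was pressed, sprang ajar to about 0.41 rad by itself, and was pushed to about 1.53 rad and left there; the white cupboard and glass looked unmoved, the arm passed well clear of the soap and bowl, and the job is handed in (no verdict was shown).

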